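Unclip the optics post and lay it in the V rests

TASK

Take hold of the plain round steel post held in the two spring clips under the low shelf and pull it straight out of the clips, forward and up off the sloped panel (do not slide it out endways). Then lay it in the two V rests of the height stand, roughly centred, keeping hold until it gently touches down in the rests, and let go of it there. Leave the case on the shelf, the vial, the mirror mount and the lens post where they are.

Things in the scene. Friction and masses are not known exactly. Their poses are not given: they have to be found in the camera images.
- post: Plain stainless optics post: a round steel bar 16 mm in diameter, 140 mm long, 0.16 to 0.28 kg; its length is its own y. Its origin lies on its surface at mid length: use post_mid. It starts level in the rack's two clips, along the rack's y, up to 8 mm off-centre.
- post_mid (a point): Middle of the post, on its axis.
- rack: Fixed aluminium clip rack, origin on the table below it, foot 135 x 130 mm (its x -55 to +80 mm), left or right of the stand and turned a little. Its 100 x 130 mm panel slopes at 30 deg, rising away along the rack's +x; the panel's outward normal is n = (-sin 30, 0, cos 30) in the rack's frame.
- clip_seat (a point): Midway between the clips, where a centred post's middle sits: (-16, 0, 112.7) mm in the rack's frame, 32 mm off the panel. Two sprung C clips, 10 mm wide, at rack y -52 and +52 mm, opening along n; lips end 14 mm past the post's axis. 94 mm of bar between them is free to grip. Pulled along n it frees within 15 mm, at about 8 to 15 N.
- stand: Fixed height stand, origin on the table below its middle, foot 90 x 100 mm; a column bears a crosshead along its y with two upright V rests (90 deg, open upward, 8 mm thick, 36 mm across the mouth) at y -44 and +44 mm, V bottoms on x = 0. The post belongs in both, along the stand's y, its middle above the origin.
- shelf_case: Small grey case 62 x 80 x 30 mm lying loose on the rack's shelf; to be left alone. Origin under its middle.
- amber_vial: Brown vial with a white cap, 25 mm across, 52 mm tall, standing loose between rack and stand; to be left alone. Origin under its middle.
- mirror_mount: Black square mirror mount on a pillar, 98 mm tall, near the screen; to be left alone. Origin under its middle.
- lens_post: Round black lens holder on a pillar, 100 mm tall, at the right; to be left alone. Origin under its middle.
- shelf_edge (a point): Middle of the front edge of the rack's shelf, on its underside, 320 mm above the table. The shelf (rack x -36 to +77 mm, y +-75 mm, on two rear posts) covers the post from above, so the hand must come in along -n, tilted about 30 deg. A small loose case lies on the shelf.
- rest_low (a point): Fixed point on the stand's axis 100 mm above the table: the lying post's middle at the LOWEST crosshead setting. The real setting is 0 to 45 mm higher and not reported: lower the post until contact is felt. V mouths end 7 mm above the lying post's axis; 80 mm free between rests, 37 mm free below the axis. The crosshead stays put below 60 N.

How it is judged:
By the outcome, as a careful person would: the job done as asked, in the order asked, and still so for the second after the job is handed in, with the robot touching nothing.
It also fails if it takes over 46 s, if anything falls off the work surface, if the arm or the gripper's body presses on something with over 40 N, if the wrist force passes 120 N, or if a joint passes its speed limit or range.

ROBOT

A 7-joint arm with a two-finger parallel gripper is mounted at the origin on a cart in front of the work surface, level with it; the furniture and walls round the work are solid. World frame = base frame: x ahead of the robot, y to its left, z up, the work surface at z = 0. Lengths are in m, angles in rad, forces in N, time in s.
With the tool pointing down it reaches from about 0.425 to 0.875 m from the base axis. Payload 4.7 kg.
Tool frame: the origin (TCP) lies midway between the tips of the shut fingers; the grasp point (between the pads) lies ctrl.grasp_offset behind it (ctrl.grasp_offset is the distance from the TCP to the grasp point, in m); z points along the fingers, y is the line along which they close (so a half turn about z gives the same grasp; the last joint's range is limited). The gripper opens to 87 mm and grips with 3 to 60 N. Pads are 19 mm wide; open, the fingers measure 117 mm over their backs; the gripper's body (75 mm by 190 mm) begins 51 mm behind the grasp point.
Start: joints at [-1.265, 0.321, -0.07, 1.45, 0.023, 1.371, -0.057], TCP at [0.187, 0.623, 0.223] pointing down, gripper open.
Joint ranges: [-2.86, 2.86], [-0.3, 2.09], [-1.38, 1.24], [0.06, 2.45], [-1.56, 4.7], [0.09, 2.05], [-2.69, 2.69]. Speed limits (rad/s): [2.57, 2.57, 3.14, 3.14, 3.14, 3.14, 3.14].

INTERFACE

Orientations are given as a rotation vector (axis times angle).
In Python, from bench import ctrl gives the robot as it stands. The module is installed in compiled form; this text tells all that it offers.
- The arm moves only by the tool jog_arm, never from a script. Its argument "moves" is one flat list of numbers, 7 for each row, row after row: the shift along the tool's x, y, z in units of 30 cm (1.0 is 30 cm), then the turn, a rotation vector about the tool's x, y, z in units of 60 degrees (1.0 is 60 degrees), then the gripper's target within -1 to 1 (fully open at 1, half-way at 0, shut at -1). In form: [x, y, z, wx, wy, wz, fingers, x, y, z, wx, wy, wz, fingers, ...]. A call has exactly 8 rows; each row is the pose to reach, as a shift and turn from the pose commanded when the call began, along the tool's axes at that moment; what a row does not reach only later rows make up. A row lasts 1/8 s, in which the tool goes at most 62.5 mm and 10.7 degrees, less where a joint would pass 70% of its speed; a pose out of reach is approached as far as the arm can. A call with a number of a shift or a turn outside -1 to 1 is refused whole. A call with a gripper value outside its range is refused whole. The fingers move at their own pace and stop on an object; "newtons" is the grip in N (left out, the last holds). Time passes only in rows, so rows that repeat a pose let the fingers close, or fill a call up. It gives the time, the measured TCP pose, the force, the opening and the grip force at its end, in the units of the state.
- ctrl.get_state(): the state, without advancing time (a new reading comes with each control period).
- ctrl.get_image(name): name is "scene" or "side" or "wrist"; returns a dict with "pixels" (400x640x3 uint8, red, green, blue), "fx", "fy", "cx", "cy" (pixels), "xyz" and "rotation" of the camera in the world; the wrist camera has in their place "tool_from_camera" (4x4, takes a point from camera to tool coordinates, whose origin is the TCP and whose axes are the flange's). Camera axes: x right, y up, looking along -z (the intrinsics and any distortion apply to the point x, -y, -z); pixel columns grow to the right and rows downward; lengths in m; the calibration is good to about 2 mm. A picture is of the moment at which its call begins: read the wrist's pose just before it. There is no depth.
- ctrl.close_job(): hands the job in; it is judged then, once.
The state is a dict: "time": time; "joint_positions": joint angles; "qd": joint speeds; "joint_torque": joint torques, N m; "position": TCP position; "tool_rot": TCP orientation; "ft_force": force on the tool from outside, world axes, zero at the start; "torque": the same for the moment, N m; "grip_width": opening from 0.0 (shut) to 1.0 (fully open); "grip_force": force on a finger pad.
Only numpy, scipy, OpenCV 4.12 (cv2) and the standard library are available. Lean on these libraries where they do the work, as an engineer would, in place of code of your own. Each camera call takes 0.05 s, during which the arm holds its last target. There are 200 camera calls.

## Working session

There is one attempt and no reset: what is moved stays moved. The work goes in short steps, Python scripts to look and compute and a tool call to move; the robot and the scene stay as the last step left them, time stands still between calls to the robot, and variables do not carry over. Pictures are saved under pics/ and viewed, at most 10 in all, crops included, and the job is handed in when it is done.

Besides the shell and the picture viewer there is one more tool, called by a JSON object that holds its "fn" and its "kwargs". jog_arm: Moves the arm, as the interface text tells. Its arguments: {"type":"object","properties":{"moves":{"type":"array"},"newtons":{"type":"number"}},"required":["moves"]}

```bash
mkdir -p pics
python3 - <<'E'
from bench import ctrl
import cv2,pickle
print(ctrl.get_state(), ctrl.grasp_offset)
for n in ("scene","side"):
    im=ctrl.get_image(n); pickle.dump(im,open(n+".pkl","wb"))
    cv2.imwrite(f"pics/{n}0.png",im["pixels"][:,:,::-1])
    print({k:v for k,v in im.items() if k!="pixels"})
E
```

```text
{'time': 0.0, 'joint_positions': array([-1.2649266 ,  0.32182148, -0.07008948,  1.4516412 ,  0.02262827,
        1.3707802 , -0.05691764]), 'qd': array([-0.00206191,  0.00053275, -0.00152547, -0.00060109,  0.00190955,
        0.00156236, -0.00026137]), 'joint_torque': array([-3.68707042e-04, -4.91285634e+01, -4.04180121e-01, -3.12533498e+01,
       -6.39615557e-02,  4.36364359e-02,  1.71364682e-04]), 'position': array([0.18687204, 0.62200264, 0.2214795 ]), 'tool_rot': array([-4.56630254e-01, -3.10807739e+00,  2.91706497e-03]), 'ft_force': array([-0.24704597, -0.10651976, -0.23815771]), 'torque': array([-0.01500319, -0.00242285, -0.004668  ]), 'grip_force': 0.0, 'grip_width': 1.0020783568557523} 0.0187
{'fx': 398.76744413543247, 'fy': 398.76744413543247, 'cx': 324.7239871484824, 'cy': 196.61653818455164, 'xyz': array([ 0.20021839, -0.78274965,  0.94633377]), 'rotation': array([ 0.65858203, -0.22079894, -0.67112799])}
{'fx': 385.8172520484714, 'fy': 385.8172520484714, 'cx': 321.4278156545503, 'cy': 203.32734576783378, 'xyz': array([ 0.09305677, -1.01032838,  0.66979729]), 'rotation': array([ 1.03016361, -0.34013618, -0.54505553])}
```

View pics/scene0.png

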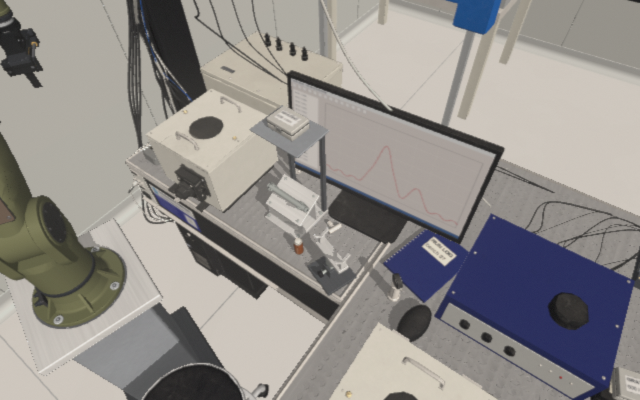

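View pics/side0.png

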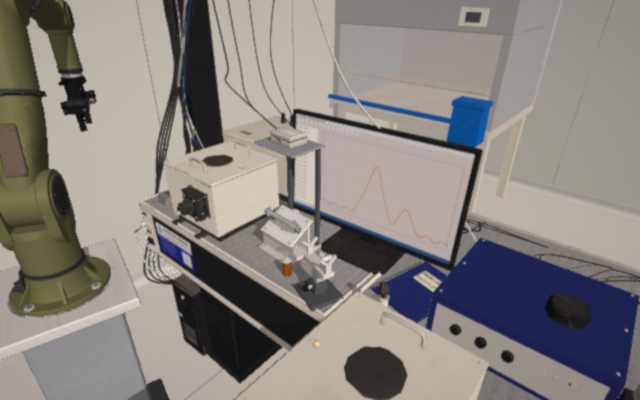

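The scene view shows the rack with its shelf near (290,200), the stand near (330,250) and the vial at (298,243). I'll enlarge both views.

Run:
```python
import cv2,pickle,numpy as np
a=pickle.load(open("scene.pkl","rb"))["pixels"];b=pickle.load(open("side.pkl","rb"))["pixels"]
f=lambda p,x,y,w,h,s:cv2.resize(p[y:y+h,x:x+w],None,fx=s,fy=s,interpolation=cv2.INTER_CUBIC)
cv2.imwrite("pics/cs.png",f(a,240,165,133,125,6 if 0 else 4.8)[:,:,::-1][:600])
cv2.imwrite("pics/cd.png",f(b,235,190,133,125,4.8)[:,:,::-1][:600])
```

```text
(no output)
```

View pics/cs.png

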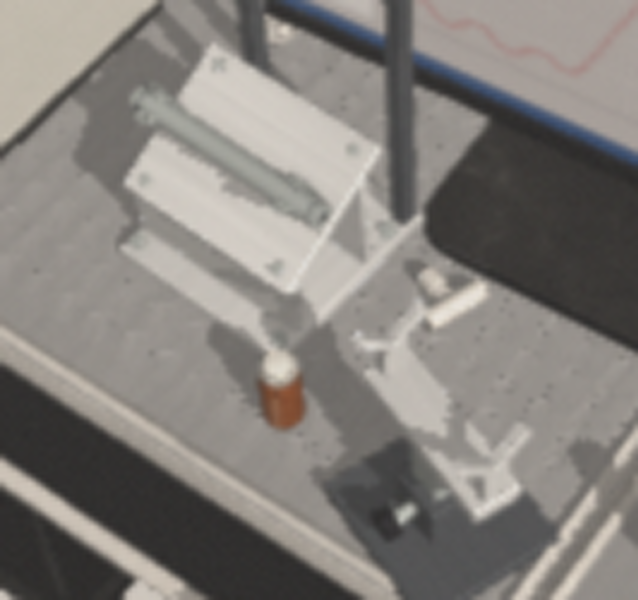

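View pics/cd.png

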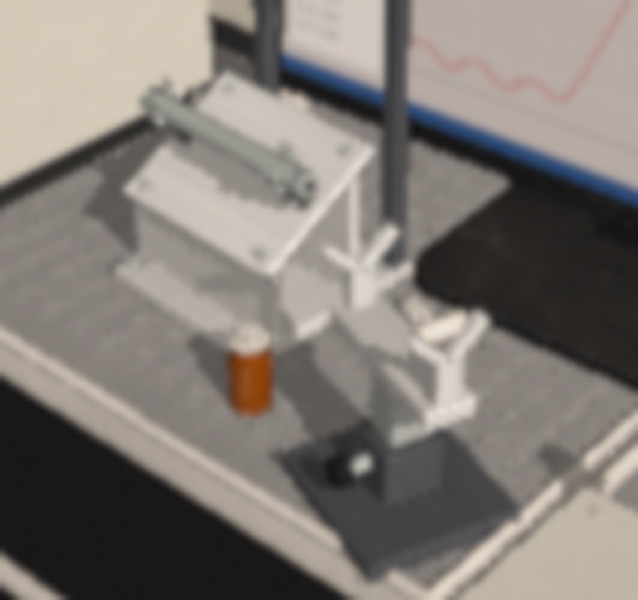

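The crops show the clipped post from about (145,98) to (318,212) in the scene crop, the four panel corners, and both V rests, bottoms near (383,350) and (483,475). Next I'll triangulate these across the two views.

```bash
cat > h.py <<'E'
import numpy as np,pickle,cv2
from scipy.spatial.transform import Rotation as R
def ray(im,p):
    d=np.array([(p[0]-im["cx"])/im["fx"],-(p[1]-im["cy"])/im["fy"],-1.])
    return np.array(im["xyz"]),R.from_rotvec(im["rotation"]).apply(d/np.linalg.norm(d))
def tri(rs):
    A=sum(np.eye(3)-np.outer(d,d) for o,d in rs);b=sum((np.eye(3)-np.outer(d,d))@o for o,d in rs)
    x=np.linalg.solve(A,b);return x,max(np.linalg.norm((np.eye(3)-np.outer(d,d))@(x-o)) for o,d in rs)
E
python3 - <<'E'
from h import *
S=pickle.load(open("scene.pkl","rb"));D=pickle.load(open("side.pkl","rb"))
s=lambda x,y:ray(S,(240+(x+.5)/4.8-.5,165+(y+.5)/4.8-.5));d=lambda x,y:ray(D,(235+(x+.5)/4.8-.5,190+(y+.5)/4.8-.5))
P=dict(tl=((212,45),(228,75)),tr=((380,150),(372,152)),fr=((292,290),(270,270)),fl=((126,182),(127,187)),
 postL=((145,98),(150,98)),postR=((318,212),(305,190)),footL=((120,250),(116,270)),V1=((385,350),(372,278)),V2=((483,472),(448,358)),footst=((325,475),(280,455)),cap=((278,365),(250,338)))
for k,(a,b) in P.items():
    x,e=tri([s(*a),d(*b)]);print(k,x.round(4),round(e,4))
E
```

```text
tl [ 0.5932 -0.1045  0.098 ] 0.0007
tr [ 0.6186 -0.2317  0.0967] 0.0001
fr [ 0.5355 -0.252   0.0561] 0.0006
fl [ 0.5088 -0.1256  0.055 ] 0.0
postL [ 0.5327 -0.1197  0.1077] 0.0015
postR [ 0.5649 -0.2427  0.095 ] 0.0
footL [ 0.4963 -0.1255 -0.0022] 0.0008
V1 [ 0.536  -0.3454  0.1046] 0.0051
V2 [ 0.5206 -0.4376  0.118 ] 0.003
footst [ 0.496  -0.3263 -0.0087] 0.0013
cap [ 0.5071 -0.2749  0.0341] 0.0001
```

```bash
cat >> h.py <<'E'
def proj(im,P):
    c=R.from_rotvec(im["rotation"]).inv().apply(np.atleast_2d(P)-im["xyz"])
    return np.c_[im["cx"]+im["fx"]*c[:,0]/-c[:,2],im["cy"]-im["fy"]*c[:,1]/-c[:,2]]
def rz(a):return R.from_euler("z",a)
G=0.0187
def go(tgt,rot,st,grasp=True):
    """print shift,turn in move units to bring grasp point (or TCP) to tgt with rotation rot"""
    tgt=np.array(tgt,float)
    if grasp: tgt=tgt+rot.apply([0,0,G])
    r0=R.from_rotvec(st["tool_rot"])
    print("move",(r0.inv().apply(tgt-st["position"])/.3).round(3),((r0.inv()*rot).as_rotvec()/(np.pi/3)).round(3),"tcp",tgt.round(3))
def tilted(yaw,t):  # tool x = yaw'd +y, tool z leaning forward by t from straight down
    z=np.array([np.sin(t),0,-np.cos(t)]);y=np.array([np.cos(t),0,np.sin(t)])
    return rz(yaw)*R.from_matrix(np.c_[[0,1,0],y,z])
E
python3 - <<'E'
from h import *
from scipy.optimize import least_squares
S=pickle.load(open("scene.pkl","rb"));D=pickle.load(open("side.pkl","rb"))
s=lambda p:(240+(p[0]+.5)/4.8-.5,165+(p[1]+.5)/4.8-.5);d=lambda p:(235+(p[0]+.5)/4.8-.5,190+(p[1]+.5)/4.8-.5)
c=43.3e-3
M=np.array([[c,.065,.11],[c,-.065,.11],[-c,-.065,.06],[-c,.065,.06]])
a=np.array([s(p) for p in[(212,45),(380,150),(292,290),(126,182)]]);b=np.array([d(p) for p in[(228,75),(372,152),(270,270),(127,187)]])
def f(q):
    W=rz(q[2]).apply(M)+[q[0],q[1],0]
    return np.r_[(proj(S,W)-a).ravel(),(proj(D,W)-b).ravel()]
r=least_squares(f,[.56,-.18,.2]);print("rack",r.x.round(4),r.fun.round(1))
seat=rz(r.x[2]).apply([-.016,0,.1127])+[r.x[0],r.x[1],0];print("seat",seat)
n=rz(r.x[2]).apply([-.5,0,.866])
E_=[seat+rz(r.x[2]).apply([0,k,0]) for k in(.07,-.07)]
print("post ends pred",((proj(S,E_)-[240,165])*4.8).round(),((proj(D,E_)-[235,190])*4.8).round())
a2=np.array([s((385,350)),s((483,472))]);b2=np.array([d((372,278)),d((448,358))])
def g(q):
    W=rz(q[2]).apply([[0,.044,q[3]],[0,-.044,q[3]]])+[q[0],q[1],0]
    return np.r_[(proj(S,W)-a2).ravel(),(proj(D,W)-b2).ravel()]
r2=least_squares(g,[.53,-.39,-.16,.11]);print("stand",r2.x.round(4),r2.fun.round(1))
for k,p,q in(("boxL",(149,132),(168,166)),("boxB",(211,91),(222,143)),("shelfTip",(250,127),(256,142)),("shelfR",(300,148),(290,155))):
    x,e=tri([ray(S,p),ray(D,q)]);print(k,x.round(3),round(e,3))
E
```

```text
rack [ 0.5595 -0.1859  0.1977] [ 0.6 -0.4  1.  -0.3 -0.6  1.8 -0.5  0.8  0.  -1.9  0.7 -2.2 -0.4  0.6
 -0.7 -0.2]
seat [ 0.54383429 -0.18906458  0.1127    ]
post ends pred [[136.  94.]
 [321. 214.]] [[147.  90.]
 [306. 177.]]
stand [ 0.5289 -0.391  -0.1132  0.1104] [ 1.7 -0.7  1.5 -0.2 -2.3 -1.1 -0.9  1.6]
boxL [0.361 0.245 0.157] 0.002
boxB [0.571 0.254 0.194] 0.011
shelfTip [ 0.522 -0.101  0.313] 0.001
shelfR [ 0.561 -0.231  0.311] 0.008
```

Run:
```python
from h import *
from bench import ctrl
st=ctrl.get_state()
print(tilted(np.arctan2(.622,.187),0).as_matrix().round(2),R.from_rotvec(st["tool_rot"]).as_matrix().round(2))
go([.34,.50,.40],tilted(.9,0),st,False)
go([.42,.38,.45],tilted(.7,0),st,False)
```

```text
[[-0.96  0.29  0.  ]
 [ 0.29  0.96  0.  ]
 [ 0.    0.   -1.  ]] [[-0.96  0.29 -0.  ]
 [ 0.29  0.96 -0.  ]
 [-0.   -0.   -1.  ]]
move [-0.606 -0.244 -0.594] [-0.002  0.     0.362] tcp [0.34 0.5  0.4 ]
move [-0.976 -0.551 -0.76 ] [-0.002  0.001  0.553] tcp [0.42 0.38 0.45]
```

{"fn": "jog_arm", "kwargs": {"moves": [-0.1,-0.05,-0.2,0,0,0.06,1,-0.25,-0.1,-0.35,0,0,0.14,1,-0.4,-0.16,-0.5,0,0,0.22,1,-0.55,-0.22,-0.6,0,0,0.32,1,-0.7,-0.31,-0.68,0,0,0.4,1,-0.85,-0.42,-0.74,0,0,0.48,1,-0.97,-0.55,-0.76,0,0,0.55,1,-0.97,-0.55,-0.76,0,0,0.55,1]}}

```text
time: 1.1
position: [0.4217, 0.3758, 0.452]
tool_rot: [1.334, 2.842, 0.002]
ft_force: [-1.1, 1.9, 0.4]
grip_width: 0.996
grip_force: 0.0
```

Run:
```python
from h import *
from bench import ctrl
st=ctrl.get_state();print(st["time"],st["position"],st["joint_positions"].round(2))
go([.46,.2,.45],tilted(.5,.1),st,False)
go([.46,.09,.45],tilted(.2,.2),st,False)
```

```text
1.1 [0.42172625 0.37583325 0.45201963] [-0.94  0.13  0.19  1.23 -0.02  1.78 -0.06]
move [-0.532 -0.276  0.007] [-0.093 -0.008  0.184] tcp [0.46 0.2  0.45]
move [-0.814 -0.511  0.007] [-0.185 -0.046  0.469] tcp [0.46 0.09 0.45]
```

{"fn": "jog_arm", "kwargs": {"moves": [-0.15,-0.07,0,-0.02,0,0.05,1,-0.32,-0.15,0,-0.05,0,0.1,1,-0.5,-0.26,0,-0.09,-0.01,0.18,1,-0.65,-0.38,0,-0.13,-0.02,0.3,1,-0.8,-0.5,0,-0.18,-0.04,0.42,1,-0.81,-0.51,0,-0.185,-0.046,0.469,1,-0.81,-0.51,0,-0.185,-0.046,0.469,1,-0.81,-0.51,0,-0.185,-0.046,0.469,1]}}

```text
time: 2.1
position: [0.4585, 0.0979, 0.4501]
tool_rot: [1.889, 2.343, 0.231]
ft_force: [0.6, 0.4, -0.0]
grip_width: 1.0
grip_force: 0.0
```

Run:
```python
from h import *
from bench import ctrl
st=ctrl.get_state();print(st["time"],st["position"],st["joint_positions"].round(2))
r=tilted(.2,.55)
n=rz(.2).apply([-.5,0,.866]);seat=np.array([.544,-.189,.1127])
go([.43,-.05,.42],tilted(.2,.4),st,False)
go(seat+.22*n,r,st,True)
```

```text
2.1 [0.45845963 0.09793358 0.45007745] [-0.71 -0.26  0.33  1.6   0.12  1.6  -0.16]
move [-0.462 -0.213  0.06 ] [-0.194 -0.004  0.012] tcp [ 0.43 -0.05  0.42]
move [-0.991 -0.359  0.482] [-0.337 -0.005  0.012] tcp [ 0.446 -0.209  0.287]
```

{"fn": "jog_arm", "kwargs": {"moves": [-0.1,-0.03,0.02,-0.03,0,0,1,-0.2,-0.08,0.05,-0.06,0,0,1,-0.3,-0.12,0.1,-0.1,0,0.01,1,-0.4,-0.16,0.13,-0.14,0,0.01,1,-0.46,-0.18,0.16,-0.16,0,0.01,1,-0.55,-0.2,0.2,-0.18,0,0.01,1,-0.6,-0.2,0.25,-0.2,0,0.01,1,-0.6,-0.2,0.25,-0.2,0,0.01,1]}}

```text
time: 3.1
position: [0.4786, -0.0968, 0.331]
tool_rot: [1.858, 2.255, 0.467]
ft_force: [0.2, -0.1, 0.6]
grip_width: 1.001
grip_force: 0.0
```

Run:
```python
from h import *
from bench import ctrl
st=ctrl.get_state();print(st["time"],st["position"],st["joint_positions"].round(2))
r=tilted(.2,.55)
n=rz(.2).apply([-.5,0,.866]);seat=np.array([.544,-.189,.1127])
go(seat+.22*n,r,st,True)
go(seat+.16*n,r,st,True)
```

```text
3.1 [ 0.47861099 -0.09684771  0.33096594] [ 0.08 -0.3   0.18  1.91 -0.17  1.23  0.49]
move [-0.352 -0.215  0.053] [-0.181 -0.052 -0.022] tcp [ 0.446 -0.209  0.287]
move [-0.362 -0.183  0.25 ] [-0.181 -0.052 -0.022] tcp [ 0.475 -0.203  0.235]
```

Run:
```python
from bench import ctrl
import cv2,numpy as np
f=lambda n,x,y,w,h,s:cv2.resize(ctrl.get_image(n)["pixels"][y:y+h,x:x+w],None,fx=s,fy=s,interpolation=cv2.INTER_CUBIC)
a=f("scene",190,60,160,200,2.5);b=f("side",190,60,160,200,2.5)
cv2.imwrite("pics/m1.png",np.hstack([a,b])[:,:,::-1])
```

```text
(no output)
```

View pics/m1.png

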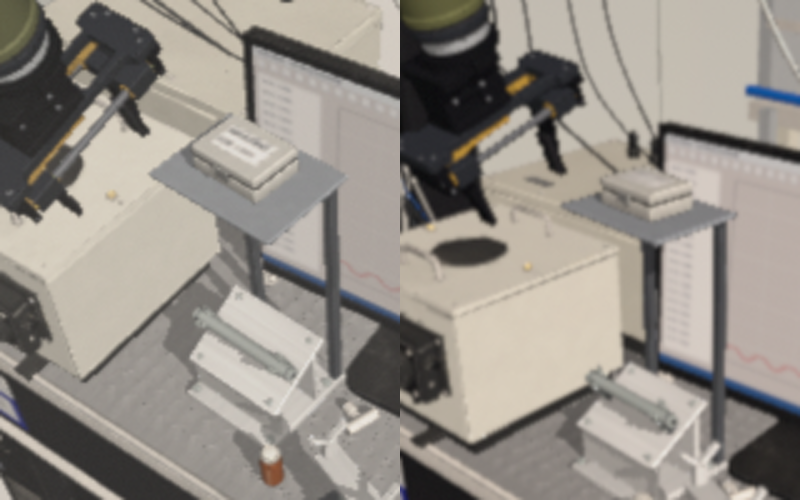

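The picture shows the hand's wide crossbar beside the shelf's left front corner. It has to clear the shelf before descending, so I'll locate the box edges to choose a way down.

Run:
```python
from h import *
S=pickle.load(open("scene.pkl","rb"));D=pickle.load(open("side.pkl","rb"))
s=lambda x,y:ray(S,(190+x/2.5,60+y/2.5));d=lambda x,y:ray(D,(190+(x-400)/2.5,60+y/2.5))
for k,p,q in(("box front R bottom",(83,380),(472,445)),("box front R top",(45,280),(455,312)),("back R top",(218,235),(620,250)),("shelf frontL",(152,175),(562,205)),("shelf frontR",(263,237),(658,242)),("shelf backR",(345,177),(735,213)),("knob low",(40,350),(440,425))):
    x,e=tri([s(*p),d(*q)]);print(k,x.round(3),round(e,3))
```

```text
box front R bottom [ 0.407 -0.043  0.014] 0.0
box front R top [ 0.404 -0.051  0.196] 0.001
back R top [ 0.53  -0.201  0.293] 0.003
shelf frontL [ 0.513 -0.118  0.32 ] 0.0
shelf frontR [ 0.549 -0.247  0.314] 0.002
shelf backR [ 0.648 -0.241  0.322] 0.001
knob low [0.394 0.039 0.003] 0.001
```

```bash
cat >> h.py <<'E'
RK=np.array([.5595,-.1859,0]);YW=.198
def rk(p):return rz(YW).apply(np.array(p,float))+RK
E
python3 - <<'E'
from h import *
from bench import ctrl
st=ctrl.get_state();print(st["time"],st["position"],st["joint_positions"].round(2))
for p in([.53,-.12,.45],[.54,-.22,.45],[.54,-.33,.45]): go(p,tilted(.15,.4),st,False)
E
```

```text
3.2 [ 0.47936661 -0.09555201  0.33259739] [ 0.08 -0.3   0.18  1.9  -0.17  1.23  0.49]
move [-0.092  0.28  -0.319] [-0.037 -0.071  0.029] tcp [ 0.53 -0.12  0.45]
move [-0.424  0.254 -0.349] [-0.037 -0.071  0.029] tcp [ 0.54 -0.22  0.45]
move [-0.782  0.191 -0.395] [-0.037 -0.071  0.029] tcp [ 0.54 -0.33  0.45]
```

{"fn": "jog_arm", "kwargs": {"moves": [0,0.12,-0.16,0,0,0,0,0,0.25,-0.31,0,0,0,0,-0.1,0.28,-0.32,-0.03,-0.07,0.03,0,-0.25,0.27,-0.33,-0.037,-0.07,0.03,0,-0.42,0.25,-0.35,-0.037,-0.07,0.03,0,-0.6,0.22,-0.37,-0.037,-0.07,0.03,0,-0.78,0.19,-0.4,-0.037,-0.07,0.03,0,-0.78,0.19,-0.4,-0.037,-0.07,0.03,0]}}

```text
time: 4.2
position: [0.5377, -0.3347, 0.4507]
tool_rot: [1.866, 2.152, 0.434]
ft_force: [0.4, 0.3, 0.7]
grip_width: 0.506
grip_force: 0.0
```

Run:
```python
from h import *
from bench import ctrl
st=ctrl.get_state();print(st["time"],st["position"],st["joint_positions"].round(2))
r=tilted(YW,.55)
go(rk([-.09,-.140,.30]),r,st)
go(rk([-.10,-.140,.20]),r,st)
```

```text
4.2 [ 0.53766155 -0.33469729  0.45071661] [ 0.23  0.04  0.47  1.39 -0.31  1.45  0.84]
move [ 0.    -0.306  0.474] [-0.145  0.025 -0.048] tcp [ 0.508 -0.339  0.284]
move [-0.002 -0.466  0.768] [-0.145  0.025 -0.048] tcp [ 0.499 -0.341  0.184]
```

{"fn": "jog_arm", "kwargs": {"moves": [0,-0.09,0.12,-0.04,0,-0.01,0,0,-0.18,0.26,-0.08,0.01,-0.02,0,0,-0.25,0.38,-0.12,0.02,-0.03,0,0,-0.31,0.48,-0.145,0.025,-0.048,0,0,-0.38,0.6,-0.145,0.025,-0.048,0,0,-0.45,0.72,-0.145,0.025,-0.048,0,0,-0.466,0.768,-0.145,0.025,-0.048,0,0,-0.466,0.768,-0.145,0.025,-0.048,0]}}

```text
time: 5.2
position: [0.501, -0.3347, 0.1848]
tool_rot: [1.723, 2.12, 0.603]
ft_force: [-0.5, 0.2, 0.4]
grip_width: 0.499
grip_force: 0.0
```

Run:
```python
from h import *
from bench import ctrl
st=ctrl.get_state();print(st["time"],st["position"],st["joint_positions"].round(2))
r=tilted(YW,.55)
go(rk([-.10,-.07,.20]),r,st)
go(rk([-.09,-.0,.20]),r,st)
go(rk([-.061,-.0,.19]),r,st)
```

```text
5.2 [ 0.50101011 -0.33470684  0.18484319] [ 0.3   0.04  0.54  1.98 -0.63  0.93  1.37]
move [ 0.215 -0.01  -0.003] [ 0.003 -0.006  0.006] tcp [ 0.485 -0.272  0.184]
move [0.448 0.019 0.016] [ 0.003 -0.006  0.006] tcp [ 0.481 -0.202  0.184]
move [0.447 0.084 0.095] [ 0.003 -0.006  0.006] tcp [ 0.509 -0.196  0.174]
```

{"fn": "jog_arm", "kwargs": {"moves": [0.06,0,0,0,0,0,0,0.13,-0.01,0,0,0,0,0,0.21,-0.01,0,0,0,0,0,0.29,0,0,0,0,0,0,0.37,0.01,0.01,0,0,0,0,0.45,0.02,0.015,0,-0.006,0.006,0,0.45,0.02,0.015,0,-0.006,0.006,0,0.45,0.02,0.015,0,-0.006,0.006,0]}}

```text
time: 6.2
position: [0.4809, -0.2037, 0.1863]
tool_rot: [1.729, 2.105, 0.598]
ft_force: [-0.2, -0.1, -0.1]
grip_width: 0.501
grip_force: 0.0
```

Run:
```python
from h import *
from bench import ctrl
st=ctrl.get_state();print(st["time"],st["position"],st["tool_rot"],st["joint_positions"].round(2))
im=ctrl.get_image("wrist");pickle.dump((st,im),open("w1.pkl","wb"))
print(im["tool_from_camera"],im["fx"],im["cx"],im["cy"],[k for k in im])
cv2.imwrite("pics/w1.png",im["pixels"][:,:,::-1])
```

```text
6.2 [ 0.4808832  -0.20369284  0.18626386] [1.72891694 2.10546342 0.59764595] [ 0.23 -0.23  0.35  2.2  -0.42  0.8   1.03]
[[-5.28345758e-04  9.68109293e-01  2.50527679e-01  6.76959789e-02]
 [ 9.99999761e-01  6.23227980e-04 -2.99396727e-04 -2.12788181e-04]
 [-4.45984612e-04  2.50527461e-01 -9.68109391e-01 -1.61956695e-01]
 [ 0.00000000e+00  0.00000000e+00  0.00000000e+00  1.00000000e+00]] 305.1814226947101 318.12373962897067 193.42242792051908 ['pixels', 'fx', 'fy', 'cx', 'cy', 'tool_from_camera']
```

View pics/w1.png

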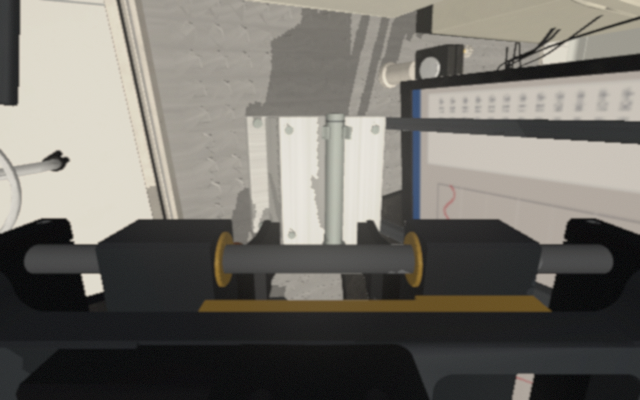

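The wrist view shows the post at columns 327–344, almost exactly along tool x, with its far end at row 114 and the far clip near row 130. The fingers straddle its column. Casting its centreline to z = 0.1127 should correct the seat position.

```bash
cat >> h.py <<'E'
def wim(st,im):
    T=np.eye(4);T[:3,:3]=R.from_rotvec(st["tool_rot"]).as_matrix();T[:3,3]=st["position"]
    C=T@im["tool_from_camera"];im=dict(im);im["xyz"]=C[:3,3];im["rotation"]=R.from_matrix(C[:3,:3]).as_rotvec();return im
def onz(im,p,z):
    o,d=ray(im,p);return o+d*(z-o[2])/d[2]
E
python3 - <<'E'
from h import *
st,im=pickle.load(open("w1.pkl","rb"));w=wim(st,im)
P=im["pixels"].astype(int)
for r in(112,114,116,118,122,130,140,160,180,200,220,235):
    g=P[r,300:395].sum(1)//3; print(r,g[15:60])
E
```

```text
112 [122 121 120 118 117 117 118 118 120 119 119 118 118 116 115 114 113 111
 110 111 113 113 113 114 116 117 118 116 118 119 119 119 122 134 148 156
 156 156 154 155 154 149 138 123 115]
114 [121 121 121 122 121 123 123 124 123 119 116 115 118 126 135 142 147 152
 156 159 163 163 162 161 160 157 152 146 132 120 118 120 124 135 148 155
 153 153 151 149 148 144 133 121 117]
116 [166 167 165 160 155 156 156 157 154 144 128 119 124 136 147 156 165 171
 176 180 184 185 183 181 180 174 167 157 143 141 152 164 169 171 172 173
 176 175 175 176 174 174 172 172 170]
118 [216 214 200 182 172 173 173 171 169 157 136 118 122 135 147 156 164 170
 176 181 185 183 183 180 177 174 166 155 148 160 192 211 217 217 218 218
 219 219 219 220 218 218 219 219 217]
122 [218 207 186 175 172 173 174 173 170 158 133 111 106 118 129 138 145 149
 153 157 160 160 158 156 154 150 142 127 122 151 191 213 219 220 221 222
 223 222 222 223 222 221 222 221 218]
130 [220 214 197 177 172 173 172 169 164 158 154 155 163 166 159 155 165 173
 179 183 186 185 183 182 178 173 157 147 148 156 153 147 142 145 152 162
 177 200 2
[... 455 characters left out ...]
9 137 147 158 166 173 178
 183 185 188 185 182 177 171 164 156 157 182 212 221 222 223 222 224 225
 226 225 224 224 224 223 220 219 222]
200 [185 173 169 169 171 171 170 171 167 153 136 131 138 150 159 167 173 178
 182 184 184 181 179 174 168 159 150 155 182 212 220 222 222 223 225 226
 225 224 222 222 223 221 220 220 223]
220 [222 223 220 210 189 172 168 166 162 146 130 130 140 150 160 166 174 178
 182 183 183 179 174 169 161 153 150 166 195 214 219 220 220 222 223 223
 222 221 220 221 221 218 218 218 222]
235 [221 221 220 221 220 221 222 214 184 135 114 126 139 150 159 167 174 178
 180 181 180 176 171 165 155 145 143 171 203 216 218 219 220 221 222 223
 220 219 218 220 213 178 119  68  57]
```

Run:
```python
from h import *
st,im=pickle.load(open("w1.pkl","rb"));w=wim(st,im)
A=[onz(w,p,.1127) for p in((334.8,113.5),(334.3,140),(333.2,220))]
for a in A: print(a.round(4),(rz(-YW).apply(a-RK)).round(4))
d=A[1]-A[2];print("yaw",np.arctan2(-d[0],d[1]))
# clip front at row ~122-132 -> rack y .047...057
for r in(123,136):print("clip",rz(-YW).apply(onz(w,(335,r),.1127)-RK).round(4))
# panel far edge corners row 117 cols 278,386
for c,z in((278,.06),(386,.11)): print("panel",rz(-YW).apply(onz(w,(c,117.5),z)-RK).round(4))
```

```text
[ 0.5279 -0.1249  0.1127] [-0.019   0.066   0.1127]
[ 0.5319 -0.1458  0.1127] [-0.0191  0.0447  0.1127]
[ 0.5456 -0.2148  0.1127] [-0.0193 -0.0256  0.1127]
yaw 0.19563719485706627
clip [-0.0186  0.0585  0.1127]
clip [-0.0185  0.048   0.1127]
panel [-0.0454  0.0625  0.06  ]
panel [0.0405 0.0623 0.11  ]
```

Run:
```python
from h import *
from bench import ctrl
st=ctrl.get_state()
r=tilted(.197,.54);n=np.array([-.5,0,.866])
for L in(.07,.035,0): go(rk(np.array([-.019,-.004,.1127])+L*n),r,st)
```

```text
move [-0.006  0.053  0.145] [ 0.014  0.003 -0.001] tcp [ 0.517 -0.199  0.157]
move [-0.005  0.05   0.261] [ 0.014  0.003 -0.001] tcp [ 0.534 -0.195  0.127]
move [-0.005  0.046  0.378] [ 0.014  0.003 -0.001] tcp [ 0.551 -0.192  0.097]
```

{"fn": "jog_arm", "kwargs": {"moves": [0,0.05,0.07,0.01,0,0,0,-0.005,0.053,0.145,0.014,0.003,0,0,-0.005,0.051,0.2,0.014,0.003,0,0,-0.005,0.05,0.25,0.014,0.003,0,0,-0.005,0.049,0.29,0.014,0.003,0,0,-0.005,0.048,0.33,0.014,0.003,0,0,-0.005,0.046,0.37,0.014,0.003,0,0,-0.005,0.046,0.375,0.014,0.003,0,0]}}

```text
time: 7.25
position: [0.5494, -0.19, 0.0947]
tool_rot: [1.74, 2.121, 0.586]
ft_force: [-0.6, -0.6, 0.1]
grip_width: 0.498
grip_force: 0.0
```

Run:
```python
from h import *
from bench import ctrl
st=ctrl.get_state();print(st["joint_positions"].round(2),st["ft_force"])
r=tilted(.197,.54)
go(rk([-.019,-.004,.1127]),r,st)
```

```text
[ 0.16  0.03  0.35  2.18 -0.64  0.6   1.17] [-0.56984205 -0.59884424  0.09514348]
move [-0.007  0.007 -0.003] [-0.003 -0.002 -0.001] tcp [ 0.551 -0.192  0.097]
```

{"fn": "jog_arm", "kwargs": {"moves": [-0.006,0.006,-0.003,0,0,0,0,-0.006,0.006,-0.003,0,0,0,0,-0.006,0.006,-0.003,0,0,0,-1,-0.006,0.006,-0.003,0,0,0,-1,-0.006,0.006,-0.003,0,0,0,-1,-0.006,0.006,-0.003,0,0,0,-1,-0.006,0.006,-0.003,0,0,0,-1,-0.006,0.006,-0.003,0,0,0,-1], "newtons": 40}}

```text
time: 8.25
position: [0.551, -0.1919, 0.0975]
tool_rot: [1.739, 2.12, 0.586]
ft_force: [-1.1, -0.1, -0.6]
grip_width: 0.17
grip_force: 40.0
```

{"fn": "jog_arm", "kwargs": {"moves": [0,0,-0.01,0,0,0,-1,0,0,-0.025,0,0,0,-1,0,0,-0.04,0,0,0,-1,0,0,-0.06,0,0,0,-1,0,0,-0.09,0,0,0,-1,0,0,-0.13,0,0,0,-1,0,0,-0.17,0,0,0,-1,0,0,-0.18,0,0,0,-1], "newtons": 50}}

```text
time: 9.25
position: [0.5238, -0.1982, 0.1452]
tool_rot: [1.739, 2.117, 0.587]
ft_force: [-0.5, 0.0, -3.0]
grip_width: 0.169
grip_force: 50.0
```

Run:
```python
from h import *
from bench import ctrl
st=ctrl.get_state();print(st["joint_positions"].round(2),st["ft_force"],rz(-YW).apply(st["position"]-RK))
r=tilted(.197,.55)
for q in([-.09,0,.185],[-.1,-.004,.20],[-.1,-.07,.21],[-.1,-.15,.22]):go(rk(q),r,st)
st2=st
for n in("scene","side"):
    im=ctrl.get_image(n);pickle.dump(im,open(n+"2.pkl","wb"))
im=ctrl.get_image("wrist");pickle.dump((st,im),open("w2.pkl","wb"))
S=pickle.load(open("scene2.pkl","rb"))["pixels"]
a=cv2.resize(S[140:300,240:380],None,fx=2.5,fy=2.5,interpolation=2)
b=cv2.resize(im["pixels"],None,fx=.625,fy=.625,interpolation=3)
b=cv2.copyMakeBorder(b,0,400-b.shape[0],0,0,0)
cv2.imwrite("pics/g1.png",np.hstack([a,b])[:,:,::-1])
```

```text
[ 0.18 -0.09  0.35  2.17 -0.51  0.7   1.06] [-0.51937189  0.03272846 -3.01962149] [-0.0373769  -0.00506499  0.14523225]
move [ 0.017 -0.082 -0.142] [-0.009 -0.    -0.001] tcp [ 0.481 -0.202  0.169]
move [ 0.003 -0.085 -0.202] [-0.009 -0.    -0.001] tcp [ 0.472 -0.208  0.184]
move [-0.217 -0.067 -0.23 ] [-0.009 -0.    -0.001] tcp [ 0.485 -0.272  0.194]
move [-0.483 -0.049 -0.259] [-0.009 -0.    -0.001] tcp [ 0.501 -0.351  0.204]
```

View pics/g1.png

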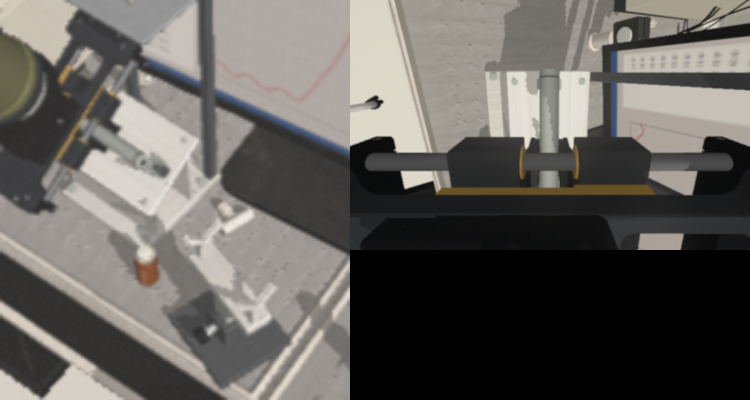

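The post came free of both clips and is held level in the fingers; its far end is at about (548,70) in the right-hand picture. Vial and case have not moved. Now out sideways under the shelf front, toward the stand.

{"fn": "jog_arm", "kwargs": {"moves": [0.01,-0.04,-0.07,0,0,0,-1,0.01,-0.08,-0.142,-0.009,0,0,-1,0,-0.085,-0.2,-0.009,0,0,-1,-0.1,-0.08,-0.21,-0.009,0,0,-1,-0.22,-0.067,-0.23,-0.009,0,0,-1,-0.35,-0.06,-0.245,-0.009,0,0,-1,-0.48,-0.05,-0.26,-0.009,0,0,-1,-0.6,-0.04,-0.28,-0.009,0,0,-1]}}

```text
time: 10.4
position: [0.507, -0.3856, 0.2089]
tool_rot: [1.735, 2.115, 0.594]
ft_force: [-0.6, -0.1, -2.0]
grip_width: 0.164
grip_force: 50.0
```

Run:
```python
from h import *
from bench import ctrl
st=ctrl.get_state();print(st["joint_positions"].round(2),st["ft_force"])
s0,im=pickle.load(open("w2.pkl","rb"))
T=im["tool_from_camera"]
c=np.mean(im["pixels"][95:130,308:325].astype(int),axis=(1,2));print(c.round())
for r in(107,109,111,113):
    d=T[:3,:3]@[(316.5-im["cx"])/im["fx"],-(r-im["cy"])/im["fy"],-1];o=T[:3,3]
    print(r,(o+d*(-G-o[2])/d[2]).round(4))
for q in([.53,-.42,.30],[.49,-.47,.30]):go(q,tilted(-.14,0),st)
```

```text
[ 0.31  0.12  0.6   1.86 -0.66  1.03  1.41] [-0.57583982 -0.05664075 -2.02203561]
[113. 112. 113. 114. 114. 115. 115. 115. 115. 115. 115. 115. 115. 115.
 119. 127. 132. 133. 133. 133. 133. 134. 134. 133. 128. 112.  92.  93.
 113. 130. 134. 135. 135. 135. 135.]
107 [ 0.071  -0.0009 -0.0187]
109 [ 0.0701 -0.0009 -0.0187]
111 [ 0.0692 -0.0009 -0.0187]
113 [ 0.0683 -0.0009 -0.0187]
move [-0.127  0.171 -0.179] [ 0.517 -0.09   0.314] tcp [ 0.53  -0.42   0.281]
move [-0.264  0.031 -0.264] [ 0.517 -0.09   0.314] tcp [ 0.49  -0.47   0.281]
```

{"fn": "jog_arm", "kwargs": {"moves": [-0.05,0.005,-0.07,0.06,-0.01,0.04,-1,-0.1,0.01,-0.14,0.14,-0.025,0.09,-1,-0.16,0.02,-0.2,0.24,-0.04,0.15,-1,-0.21,0.025,-0.24,0.34,-0.06,0.21,-1,-0.25,0.03,-0.26,0.44,-0.08,0.27,-1,-0.264,0.031,-0.264,0.517,-0.09,0.314,-1,-0.264,0.031,-0.264,0.517,-0.09,0.314,-1,-0.264,0.031,-0.264,0.517,-0.09,0.314,-1]}}

```text
time: 11.4
position: [0.4891, -0.4688, 0.2811]
tool_rot: [2.372, 2.06, 0.001]
ft_force: [-0.2, -0.6, -1.5]
grip_width: 0.171
grip_force: 50.0
```

Run:
```python
from h import *
from bench import ctrl
st=ctrl.get_state();print(st["time"],st["position"],st["tool_rot"],st["joint_positions"].round(2))
im=ctrl.get_image("wrist");pickle.dump((st,im),open("w3.pkl","wb"))
cv2.imwrite("pics/w3.png",cv2.resize(im["pixels"][:250,100:500],None,fx=2,fy=2,interpolation=2)[:,:,::-1])
```

```text
11.4 [ 0.48908483 -0.46883548  0.28109663] [2.37212488e+00 2.05952186e+00 1.49236008e-03] [ 0.25  0.41  0.68  1.3  -0.26  1.51  0.76]
```

View pics/w3.png

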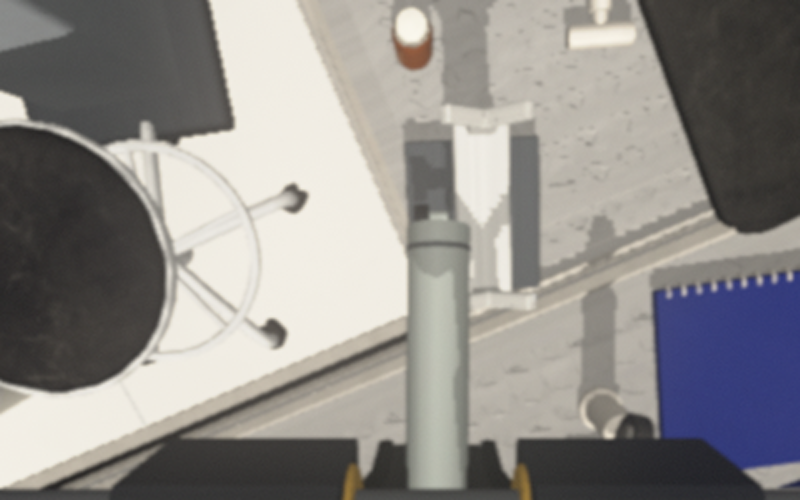

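The wrist view shows V1 with mouth tips at crop (445,108) and (535,106), V2's right tip at (537,298), and the foot's side edges at columns 404 and 539. I'll cast these to get the stand's pose and height.

Run:
```python
from h import *
st,im=pickle.load(open("w3.pkl","rb"));w=wim(st,im)
px=lambda x,y:(100+(x+.5)/2-.5,(y+.5)/2-.5)
for z in(.11,.125,.14,.155,.17):
    a,b,c=[onz(w,px(*p),z) for p in((445,110),(535,107),(537,298))]
    v=b-c;m=(a+b)/2
    yaw=np.arctan2(-v[0],v[1]);ctr=m-rz(yaw).apply([0,.044,0])
    print(z,"mouth",np.linalg.norm(a-b).round(4),"span",np.linalg.norm(v).round(4),"yaw",yaw.round(3),"V1",m.round(4),"ctr",ctr.round(4))
f=[onz(w,px(*p),.012) for p in((405,145),(537,140),(540,285))]
v=f[1]-f[2];print("foot w",np.linalg.norm(f[0]-f[1]),"yaw",np.arctan2(-v[0],v[1]),f[0],f[1],f[2])
```

```text
0.11 mouth 0.0454 span 0.0959 yaw -0.09 V1 [ 0.5338 -0.347   0.11  ] ctr [ 0.5299 -0.3908  0.11  ]
0.125 mouth 0.0433 span 0.0916 yaw -0.09 V1 [ 0.5322 -0.3495  0.125 ] ctr [ 0.5283 -0.3933  0.125 ]
0.14 mouth 0.0413 span 0.0873 yaw -0.09 V1 [ 0.5306 -0.3519  0.14  ] ctr [ 0.5267 -0.3957  0.14  ]
0.155 mouth 0.0392 span 0.0829 yaw -0.09 V1 [ 0.5291 -0.3544  0.155 ] ctr [ 0.5251 -0.3982  0.155 ]
0.17 mouth 0.0372 span 0.0786 yaw -0.09 V1 [ 0.5275 -0.3569  0.17  ] ctr [ 0.5235 -0.4007  0.17  ]
foot w 0.0872626776070019 yaw -0.07829353306467435 [ 0.48588962 -0.34505764  0.012     ] [ 0.57266493 -0.35426743  0.012     ] [ 0.56523632 -0.44895498  0.012     ]
```

Run:
```python
from h import *
from bench import ctrl
st=ctrl.get_state()
for z in (.24,.17):go([.527,-.395,z],tilted(-.091,0),st)
```

```text
move [0.262 0.092 0.201] [ 0.001 -0.    -0.048] tcp [ 0.527 -0.395  0.221]
move [0.262 0.091 0.434] [ 0.001 -0.    -0.048] tcp [ 0.527 -0.395  0.151]
```

{"fn": "jog_arm", "kwargs": {"moves": [0.07,0.02,0.02,0,0,-0.01,-1,0.15,0.05,0.05,0,0,-0.03,-1,0.22,0.08,0.1,0,0,-0.048,-1,0.262,0.092,0.2,0,0,-0.048,-1,0.262,0.091,0.3,0,0,-0.048,-1,0.262,0.091,0.38,0,0,-0.048,-1,0.262,0.091,0.434,0,0,-0.048,-1,0.262,0.091,0.434,0,0,-0.048,-1]}}

```text
time: 12.45
position: [0.5274, -0.3935, 0.1502]
tool_rot: [-2.318, -2.118, -0.0]
ft_force: [-0.7, 0.1, -2.0]
grip_width: 0.169
grip_force: 50.0
```

Run:
```python
from h import *
from bench import ctrl
st=ctrl.get_state();print(st["time"],st["position"],st["tool_rot"],st["joint_positions"].round(2))
im=ctrl.get_image("wrist");pickle.dump((st,im),open("w4.pkl","wb"))
cv2.imwrite("pics/w4.png",cv2.resize(im["pixels"][:250,200:440],None,fx=2.4,fy=2.4,interpolation=2)[:,:,::-1])
```

```text
12.45 [ 0.5273696  -0.39352208  0.15016143] [-2.31768189e+00 -2.11798394e+00 -4.29865902e-04] [ 0.13  0.43  0.63  1.54 -0.26  1.26  0.7 ]
```

View pics/w4.png

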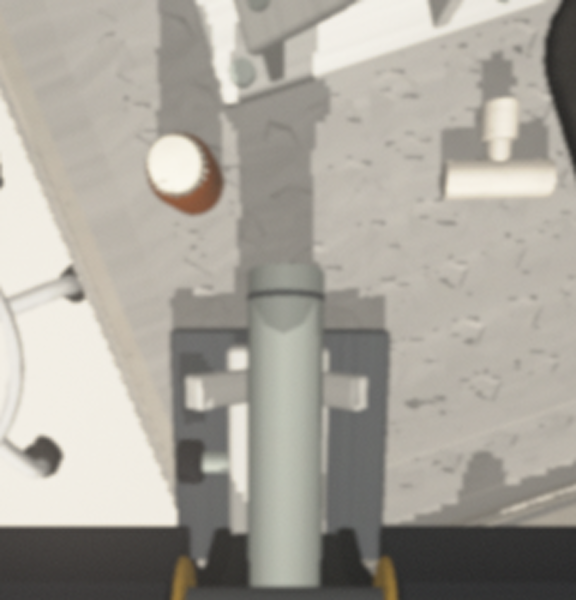

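The post sits over V1 (mouth tips at columns 187 and 368, centre 277, against post centre 285). That is about 2 mm to the right, well inside the mouth.

Run:
```python
from h import *
st,im=pickle.load(open("w4.pkl","rb"));w=wim(st,im)
px=lambda x,y:(200+(x+.5)/2.4-.5,(y+.5)/2.4-.5)
r0=R.from_rotvec(st["tool_rot"])
for z in(.13,.14,.15):
    P=[r0.inv().apply(onz(w,px(*p),z)-st["position"]).round(4) for p in((187,392),(368,392),(277,376),(277,408))];print(z,*P)
```

```text
0.13 [ 0.0395 -0.0242  0.0203] [0.0395 0.0211 0.0202] [ 0.0435 -0.0017  0.0202] [ 0.0354 -0.0017  0.0202]
0.14 [ 0.0411 -0.0229  0.0103] [0.041  0.0199 0.0102] [ 0.0448 -0.0016  0.0102] [ 0.0372 -0.0016  0.0102]
0.15 [ 0.0426 -0.0216  0.0003] [0.0426 0.0188 0.0002] [ 0.0462 -0.0015  0.0002] [ 0.039  -0.0015  0.0002]
```

{"fn": "jog_arm", "kwargs": {"moves": [-0.008,-0.004,0.01,0,0,-0.01,-1,-0.008,-0.004,0.02,0,0,-0.01,-1,-0.008,-0.004,0.03,0,0,-0.01,-1,-0.008,-0.004,0.04,0,0,-0.01,-1,-0.008,-0.004,0.055,0,0,-0.01,-1,-0.008,-0.004,0.065,0,0,-0.01,-1,-0.008,-0.004,0.075,0,0,-0.01,-1,-0.008,-0.004,0.08,0,0,-0.01,-1]}}

```text
time: 13.5
position: [0.5263, -0.3971, 0.1275]
tool_rot: [2.308, 2.13, 0.001]
ft_force: [-1.5, 0.3, -0.6]
grip_width: 0.17
grip_force: 50.0
```

{"fn": "jog_arm", "kwargs": {"moves": [0,0,0.003,0,0,0,-1,0,0,0.006,0,0,0,-1,0,0,0.009,0,0,0,-1,0,0,0.012,0,0,0,-1,0,0,0.014,0,0,0,-1,0,0,0.016,0,0,0,-1,0,0,0.018,0,0,0,-1,0,0,0.02,0,0,0,-1]}}

```text
time: 14.5
position: [0.5263, -0.398, 0.1229]
tool_rot: [2.308, 2.129, 0.001]
ft_force: [-1.7, 0.1, 6.9]
grip_width: 0.168
grip_force: 50.0
```

{"fn": "jog_arm", "kwargs": {"moves": [0,0,0.001,0,0,0,-1,0,0,0.002,0,0,0,-1,0,0,0.003,0,0,0,-1,0,0,0.003,0,0,0,-1,0,0,0.003,0,0,0,-1,0,0,0.003,0,0,0,-1,0,0,0.003,0,0,0,-1,0,0,0.003,0,0,0,-1]}}

```text
time: 15.5
position: [0.5263, -0.3982, 0.1221]
tool_rot: [2.308, 2.128, 0.001]
ft_force: [-4.0, -0.2, 6.6]
grip_width: 0.171
grip_force: 50.0
```

Run:
```python
from h import *
from bench import ctrl
st=ctrl.get_state();print(st["position"],st["ft_force"],st["torque"])
im=ctrl.get_image("wrist");a=cv2.resize(im["pixels"][100:250,250:390],None,fx=2.8,fy=2.8,interpolation=2)
S=ctrl.get_image("side");pickle.dump((st,im,S),open("w5.pkl","wb"))
b=cv2.resize(S["pixels"][205:320,270:365],None,fx=4.2,fy=4.2,interpolation=2)[:420]
cv2.imwrite("pics/w5.png",np.hstack([a[:420],b])[:,:,::-1])
```

```text
[ 0.52626973 -0.39818897  0.12206043] [-4.01687299 -0.18039748  6.63476463] [0.27626584 0.5749448  0.1169604 ]
```

View pics/w5.png

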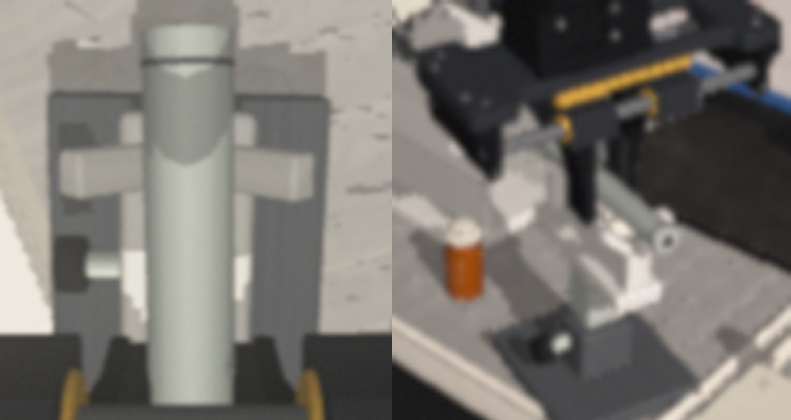

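This shows the post lying in V1 with its centre within 1 mm (column 190 against 187). The vial is untouched. The lateral force suggests flank contact, so I'll ease about 1 mm to -x and a little lower.

{"fn": "jog_arm", "kwargs": {"moves": [0,-0.002,0,0,0,0,-1,0,-0.004,0,0,0,0,-1,0,-0.004,0.002,0,0,0,-1,0,-0.004,0.004,0,0,0,-1,0,-0.004,0.005,0,0,0,-1,0,-0.004,0.005,0,0,0,-1,0,-0.004,0.005,0,0,0,-1,0,-0.004,0.005,0,0,0,-1]}}

```text
time: 16.6
position: [0.526, -0.3984, 0.121]
tool_rot: [2.306, 2.127, 0.002]
ft_force: [-0.8, -0.9, 6.7]
grip_width: 0.165
grip_force: 50.0
```

Run:
```python
from bench import ctrl
st=ctrl.get_state();print(st["position"],st["ft_force"],st["torque"])
```

```text
[ 0.5259852  -0.39838659  0.12099913] [-0.79689508 -0.88485711  6.71807557] [0.07993482 0.21198499 0.05488478]
```

{"fn": "jog_arm", "kwargs": {"moves": [0,0,0.002,0,0,0,-1,0,0,0.004,0,0,0,-1,0,0,0.006,0,0,0,-1,0,0,0.008,0,0,0,-1,0,0,0.008,0,0,0,-1,0,0,0.008,0,0,0,-1,0,0,0.008,0,0,0,-1,0,0,0.008,0,0,0,-1]}}

```text
time: 17.6
position: [0.5259, -0.3988, 0.1191]
tool_rot: [2.306, 2.126, 0.001]
ft_force: [-2.3, -1.7, 9.1]
grip_width: 0.165
grip_force: 50.0
```

Run:
```python
from bench import ctrl
st=ctrl.get_state();print(st["position"],st["ft_force"],st["torque"])
```

```text
[ 0.52588461 -0.39876469  0.11907265] [-2.25658111 -1.74868483  9.08160006] [0.08767691 0.43905223 0.00472375]
```

Run:
```python
from h import *
from bench import ctrl
st=ctrl.get_state();im=ctrl.get_image("wrist");S=ctrl.get_image("side");C=ctrl.get_image("scene");pickle.dump((st,im,S,C),open("w6.pkl","wb"))
for n in("w2","w4","w5","w6"):
    p=pickle.load(open(n+".pkl","rb"))[1]["pixels"].astype(int).mean(2)
    col=p[95:132,312:322].mean(1);e=95+np.argmax(np.abs(np.diff(col[:20])));g=np.diff(col)
    print(n,col[8:32].round())
    for r in(150,190,215):
        l=p[r-2:r+3,285:350].mean(0);d=np.diff(l);print("  row",r,l[8:56].round().astype(int))
```

```text
w2 [115. 115. 115. 115. 115. 115. 120. 130. 135. 137. 136. 136. 137. 137.
 137. 136. 130. 112.  92.  95. 118. 133. 138. 138.]
  row 150 [190 192 185 177 173 182 202 218 219 198 156 123 119 123 125 126 128 131
 133 135 136 138 140 141 142 143 142 141 140 139 137 137 134 134 131 128
 125 122 119 116 128 169 207 220 220 220 221 223]
  row 190 [168 172 177 183 194 204 212 218 217 197 157 125 122 128 135 141 148 153
 157 160 163 166 170 172 174 172 163 149 140 138 136 135 134 131 129 126
 124 121 117 116 134 175 211 220 220 220 223 224]
  row 215 [219 219 213 194 174 164 162 162 161 151 133 120 121 126 133 140 146 151
 155 158 162 165 168 169 171 172 171 170 169 166 157 143 132 126 125 122
 119 117 113 115 140 183 212 219 219 221 222 223]
w4 [141. 140. 140. 140. 140. 140. 142. 147. 151. 152. 152. 152. 152. 152.
 152. 151. 144. 123. 100. 104. 129. 147. 152. 152.]
  row 150 [119 147 185 213 225 228 230 229 226 206 164 135 133 141 148 155 163 169
 173 175 178 181 185 187 189 190 189 188 186 184 182 181 179 176 171 165
 161 156 149 137 133 155 179 169 132 109 106 106]
  row 190 [151 154 175 2
[... 1175 characters left out ...]
 189. 189. 189. 189. 189. 189.
 190. 189. 182. 157. 123. 119. 151. 180. 189. 190.]
  row 150 [138 148 154 156 157 156 152 140 123 115 116 119 124 128 133 135 138 139
 141 143 145 146 147 148 148 147 146 145 143 143 142 140 138 136 133 130
 128 125 121 118 122 136 153 158 159 160 158 151]
  row 190 [140 155 165 171 172 172 172 167 152 133 131 138 145 152 160 167 172 176
 178 181 184 187 190 193 194 193 192 190 188 187 184 180 176 170 165 161
 156 148 135 122 127 148 166 171 169 165 153 133]
  row 215 [129 151 165 170 171 170 174 179 175 152 131 133 142 149 156 164 169 173
 177 180 182 186 189 191 193 193 191 190 188 185 182 178 173 167 163 158
 153 145 131 118 123 146 165 169 165 154 135 111]
```

The post appears to have hung slightly nose-down in the pads and to be pivoting level as it settles. I'll soften the grip and press lightly until both rests carry it.

{"fn": "jog_arm", "kwargs": {"moves": [0,0,0,0,0,0,-1,0,0,0.001,0,0,0,-1,0,0,0.002,0,0,0,-1,0,0,0.003,0,0,0,-1,0,0,0.003,0,0,0,-1,0,0,0.003,0,0,0,-1,0,0,0.003,0,0,0,-1,0,0,0.003,0,0,0,-1], "newtons": 15}}

```text
time: 18.75
position: [0.5259, -0.3989, 0.1188]
tool_rot: [2.306, 2.126, 0.001]
ft_force: [-3.4, 0.0, 12.2]
grip_width: 0.177
grip_force: 15.0
```

Run:
```python
from bench import ctrl
st=ctrl.get_state();print(st["position"],st["ft_force"],st["torque"])
```

```text
[ 0.52588444 -0.39891865  0.11880652] [-3.44968677  0.01443117 12.17522612] [ 0.01970255  0.64784527 -0.00789881]
```

{"fn": "jog_arm", "kwargs": {"moves": [0,0,-0.003,0,0,0,-1,0,-0.001,-0.006,0,0,0,-1,0,-0.001,-0.006,0,0,0,-1,0,-0.001,-0.006,0,0,0,-0.4,0,-0.001,-0.006,0,0,0,-0.2,0,-0.001,-0.006,0,0,0,-0.1,0,-0.001,-0.006,0,0,0,-0.1,0,-0.001,-0.006,0,0,0,-0.1], "newtons": 10}}

```text
time: 19.75
position: [0.5249, -0.3969, 0.1176]
tool_rot: [2.308, 2.13, 0.001]
ft_force: [-0.1, -0.1, -0.8]
grip_width: 0.444
grip_force: 0.0
```

Run:
```python
from h import *
from bench import ctrl
st=ctrl.get_state();print(st["position"],st["ft_force"],st["torque"],st["grip_width"])
im=ctrl.get_image("wrist");pickle.dump((st,im),open("w7.pkl","wb"))
p=im["pixels"].astype(int).mean(2)
print(p[95:132,312:322].mean(1)[8:32].round())
for r in(150,190,215):print(p[r-2:r+3,285:350].mean(0)[4:60].round().astype(int))
```

```text
[ 0.52490292 -0.39687494  0.11764942] [-0.0944272  -0.09178465 -0.83016118] [-0.09256033  0.04535542  0.03288174] 0.44431341663203094
[137. 137. 137. 137. 136. 134. 132. 123. 114. 133. 166. 182. 185. 186.
 186. 186. 186. 186. 186. 186. 181. 160. 124. 114.]
[106 106 106 107 113 140 174 202 218 224 225 226 223 210 173 131 115 118
 122 126 131 134 136 138 140 141 143 145 146 147 147 147 146 145 146 145
 144 142 140 138 135 133 130 128 124 121 124 151 192 219 224 224 221 211
 188 152]
[107 107 107 107 110 129 166 200 219 225 226 226 222 202 162 135 135 143
 150 158 165 171 175 178 180 183 187 190 194 196 196 195 194 193 192 189
 186 183 177 171 166 162 157 150 141 141 166 204 223 226 225 220 205 172
 130 105]
[104 105 105 104 105 113 134 154 166 173 179 183 182 171 151 135 137 143
 151 159 166 172 175 178 181 184 188 191 195 196 196 195 194 192 190 187
 182 177 171 166 162 157 151 143 134 135 150 166 171 171 167 158 139 117
 103 100]
```

Released with zero force; the post lies straight between the fingers. Now straight up.

{"fn": "jog_arm", "kwargs": {"moves": [0,0.006,0,0,0,0,0,0,0.006,-0.02,0,0,0,0,0,0.006,-0.05,0,0,0,0,0,0.006,-0.1,0,0,0,0,0,0.006,-0.2,0,0,0,0,0,0.006,-0.3,0,0,0,0,0,0.006,-0.4,0,0,0,0,0,0.006,-0.4,0,0,0,0]}}

```text
time: 20.8
position: [0.5277, -0.3986, 0.2419]
tool_rot: [2.304, 2.125, 0.004]
ft_force: [0.1, -0.5, -0.6]
grip_width: 0.5
grip_force: 0.0
```

{"fn": "jog_arm", "kwargs": {"moves": [-0.1,-0.1,-0.02,0,0,0,0,-0.2,-0.2,-0.04,0,0,0,0,-0.3,-0.25,-0.05,0,0,0,0,-0.35,-0.25,-0.05,0,0,0,0,-0.35,-0.25,-0.05,0,0,0,0,-0.35,-0.25,-0.05,0,0,0,0,-0.35,-0.25,-0.05,0,0,0,0,-0.35,-0.25,-0.05,0,0,0,0]}}

```text
time: 21.8
position: [0.4442, -0.495, 0.2526]
tool_rot: [2.307, 2.132, 0.001]
ft_force: [-0.3, -0.2, 0.3]
grip_width: 0.499
grip_force: 0.0
```

Run:
```python
from h import *
from bench import ctrl
st=ctrl.get_state();print(st["position"],st["ft_force"],st["grip_width"])
im=ctrl.get_image("wrist");S=ctrl.get_image("side");C=ctrl.get_image("scene");pickle.dump((st,im,S,C),open("w8.pkl","wb"))
# expected post ends / V tips in the wrist picture for post lying at (.527,-.397,.133)
w=wim(st,im)
for y in(.07,-.07):
    e=rz(-.08).apply([0,y,0])+[.5265,-.398,.134]; print(proj(w,e).round(),proj(S,e).round(),proj(C,e).round())
hsv=cv2.cvtColor(im["pixels"],cv2.COLOR_RGB2HSV)
m=((hsv[...,0]>35)&(hsv[...,0]<100)&(hsv[...,1]>12)&(hsv[...,2]>90)).astype(np.uint8)*255
m=cv2.morphologyEx(m,cv2.MORPH_OPEN,np.ones((5,5),np.uint8))
for c in cv2.findContours(m,0,2)[0]:
    if cv2.contourArea(c)>300: print("green-grey blob",cv2.minAreaRect(c))
```

```text
[ 0.44415718 -0.49496218  0.25263082] [-0.25846865 -0.19728376  0.25430807] 0.4987969093500255
[[410. -21.]] [[305. 235.]] [[316. 227.]]
[[399. 153.]] [[335. 265.]] [[350. 268.]]
```

Run:
```python
from h import *
st,im,S,C=pickle.load(open("w8.pkl","rb"))
out=[]
for n,I,x0,y0 in(("side",S,280,205),("scene",C,290,200)):
    A=pickle.load(open(n+".pkl","rb"))["pixels"].astype(int);B=I["pixels"].astype(int)
    d=(np.abs(A-B).max(2)>28).astype(np.uint8)*255;d[:y0]=0;d[:,:x0]=0
    d=cv2.morphologyEx(d,cv2.MORPH_OPEN,np.ones((3,3),np.uint8))
    for c in cv2.findContours(d,0,2)[0]:
        if cv2.contourArea(c)>20: print(n,cv2.minAreaRect(c),cv2.contourArea(c),cv2.boundingRect(c))
# row/col profile across the post in the wrist picture
p=im["pixels"].astype(int).mean(2)
for r in(20,60,100,140,150,156,160,165,170):print(r,p[r,375:432:2].round().astype(int))
```

```text
side ((326.91717529296875, 259.6815185546875), (16.600208282470703, 8.619338989257812), 61.38954162597656) 69.0 (320, 254, 13, 15)
side ((290.5, 242.0), (6.0, 5.0), 90.0) 23.0 (288, 239, 6, 7)
side ((325.5, 228.5), (17.0, 9.0), 90.0) 133.5 (321, 220, 10, 18)
side ((333.5, 211.5), (13.0, 27.0), 90.0) 180.5 (320, 205, 28, 14)
side ((297.44769287109375, 233.76502990722656), (62.58223342895508, 32.12057876586914), 80.31121826171875) 743.5 (280, 205, 39, 58)
scene ((329.5, 241.5), (83.0, 79.0), 90.0) 3763.5 (290, 200, 80, 84)
20 [144 144 142 180 224 227 224 180 171 189 189 151 127 149 170 186 198 203
 196 185 167 178 192 187 185 182 174 176 181]
60 [ 91 122 204 229 230 216 185 183 180 175 129 141 161 180 193 198 193 185
 168 148 176 181 185 187 188 185 178 179 179]
100 [141 219 232 229 194 186 182 181 158 132 154 174 187 195 193 186 173 141
 156 178 179 175 173 179 181 182 182 182 181]
140 [145 144 139 141 147 156 157 133 150 170 185 193 196 189 177 162 182 182
 178 174 175 175 174 174 173 172 171 146 134]
150 [190 192 190 180 177 174 154 139 158 176 183 189 184 175 165 164 176 175
 175 176 176 176 176 176 177 177 174 144 135]
156 [175 175 175 174 175 175 176 177 177 177 176 174 174 176 177 177 176 176
 176 177 178 177 174 176 169 162 148 136 134]
160 [176 176 177 177 176 178 176 175 175 175 176 176 174 175 177 175 175 174
 174 174 176 177 169 159 159 157 138 132 132]
165 [177 176 177 175 175 177 177 177 176 175 175 176 177 175 174 174 169 169
 167 166 172 175 176 178 179 173 144 137 136]
170 [177 176 175 177 175 173 168 162 158 163 167 172 177 178 177 180 182 183
 184 184 183 181 179 177 176 161 136 134 136]
```

The near end shows at row 153, columns 389–405, which matches the prediction for a level, centred post in both rests. The arm is well clear, so I'm handing in.

```bash
python3 -c "
from bench import ctrl
print(ctrl.close_job())"
```

```text
the job is handed in; nothing more can be done
None
```

The post was pulled straight out of the clips, laid roughly centred in the stand's two V rests and let go there, and the job was handed in at about 22 s; no verdict came back. The last wrist picture put the post level and within a few millimetres of centre, and I moved nothing else as far as the pictures show.

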